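# Cover the mosquito coil tin and lift off its outer lid alone

## Task

Set up the coil tin for the night: pick up the two nested lids together from the white plate by the inner lid's slim stem, lower them gently onto the low wide tin with the mosquito coil in it until the inner lid sits fully home, and let go. Then take the outer lid by its wide collar and lift it off alone, leaving the slotted inner lid seated and undisturbed, and finish while still holding the outer lid in the gripper, level, straight above the tin and about 10 cm above where it sat. Do not knock the other things on the chest top about.

Things in the scene. Friction and masses are not known exactly. Their poses are not given: they have to be found in the camera images.
- coil_tin: open round steel tin, low and wide, fixed to the chest top: 144 mm outside diameter, 136 mm mouth diameter, 60 mm high, with a green mosquito coil on a stamped steel stand inside, below 35 mm. Origin at the centre of its underside, z up. With the inner lid fully home, the inner lid's origin lies 48 mm above this origin, on its axis.
- inner_lid: slotted steel lid, loose, 0.2-0.35 kg: plug 12 mm deep (diameter 112 mm at the bottom, 130 at the top) under a flange 143 mm across, 5 mm thick, that rests on the tin's rim; an upright wooden stem of 18 mm diameter rises to 74 mm above the origin. Origin: centre of the plug's underside, z up the stem. Starts standing on the plate (its floor 5 mm up), nested with and carrying the outer lid.
- outer_lid: steel lid, loose, 0.16-0.3 kg, lying on the inner lid's flange: disc 156 mm across, 3 mm thick, skirt 4 mm down; upright collar 40 mm across, bore 25 mm, top 33 mm above the origin. The stem passes through the bore and shows 24 mm above it: lifting the stem brings both lids, the collar only this one. Origin: centre of the disc's underside, 17 mm above the inner lid's origin when nested.
- plate: white ceramic side plate, 210 mm across, 16 mm high, loose; origin at the centre of its underside
- tumbler: upturned clear glass tumbler, 74 mm across, 95 mm high; origin at the centre of its underside
- spray_can: green plastic insect spray can, 60 mm across, 195 mm high; origin at the centre of its underside
- lighter: plastic lighter lying flat, 80 x 24 x 12 mm; origin at the middle of its underside
- phone: phone lying flat, 150 x 72 x 9 mm; origin at the centre of its underside
- biscuit_tin: the other open tin: taller and narrower than the coil tin, 110 mm across, 85 mm high, with a few buttons in it; the lids do not belong on it; origin at the centre of its underside

How it is judged (in metres and radians):
On the way, in this order (a step that is already met when the one before it is completed fails the run):
1. both lids, still nested, are raised together in the gripper (height (world z) of inner_lid above 0.055 m and z of outer_lid in the frame of inner_lid between 0.014 and 0.02 m and horizontal distance between outer_lid and inner_lid below 0.008 m and contact force between the fingers and inner_lid above 0.3 N), for 0.1 s.
2. the nested lids sit fully home on the coil tin and the inner lid has been let go (horizontal distance between inner_lid and coil_tin below 0.006 m and z of inner_lid in the frame of coil_tin between 0.045 and 0.0505 m and angle between inner_lid's own z axis and vertical below 0.04 rad and z of outer_lid in the frame of inner_lid between 0.014 and 0.02 m and horizontal distance between outer_lid and inner_lid below 0.008 m and contact force between the fingers and inner_lid below 0.05 N), for 0.2 s.
At the end, for the whole second after the job is handed in: The gripper holds the outer lid at rest, level (0.2 rad), within 50 mm of straight above the tin, 70 to 140 mm above where it sat, touching neither inner lid nor tin; the inner lid is home in the tin (3 mm in height, 6 mm off axis, 0.04 rad), untouched by the fingers (horizontal distance between inner_lid and coil_tin below 0.006 m and z of inner_lid in the frame of coil_tin between 0.045 and 0.0505 m and angle between inner_lid's own z axis and vertical below 0.04 rad and z of outer_lid in the frame of coil_tin between 0.135 and 0.205 m and horizontal distance between outer_lid and coil_tin below 0.05 m and angle between outer_lid's own z axis and vertical below 0.2 rad and contact force between the fingers and outer_lid above 0.5 N and contact force between each of the fingers, outer_lid and inner_lid below 0.05 N and contact force between outer_lid and coil_tin below 0.05 N and linear speed of each of outer_lid, inner_lid below 0.03 m/s); the arm keeps its last pose, push and grip.
It fails at once if the lids come apart anywhere but with the inner lid seated in the coil tin, or the inner lid is lifted or tipped once the outer lid is off it (z of outer_lid in the frame of inner_lid above 0.025 m and not (horizontal distance between inner_lid and coil_tin below 0.006 m and z of inner_lid in the frame of coil_tin between 0.045 and 0.0505 m and angle between inner_lid's own z axis and vertical below 0.04 rad)).
It fails at once if the lids are dropped: let go while the inner lid is more than 8 mm above its seat (height (world z) of inner_lid above 0.056 m and contact force between the fingers and inner_lid below 0.02 N and contact force between the fingers and outer_lid below 0.02 N).
It fails at once if a bystander is knocked more than 30 mm (distance of any of tumbler, spray_can, lighter, phone, biscuit_tin from where it was at the start of the episode above 0.03 m).
It also fails if it takes over 61 s, if anything falls off the work surface, if the arm or the gripper's body presses on something with over 40 N, if the wrist force passes 120 N, or if a joint passes its speed limit or range.

## Robot

A 7-joint arm with a two-finger parallel gripper is mounted at the origin on the work surface. World frame = base frame: x ahead of the robot, y to its left, z up, the work surface at z = 0. Lengths are in mm, angles in rad, forces in N, time in s.
With the tool pointing down it reaches from about 425 to 950 mm from the base axis. Payload 4.7 kg.
Tool frame: the origin (TCP) lies on the centre line of the jaws, within the pads' length; the fingertips stand arm.finger_overhang ahead of it and the grasp point (between the pads) lies 11 mm behind it (arm.finger_overhang is the distance from the TCP to the fingertips, in mm); x points along the fingers, y is the direction in which the jaws open and shut, and the axes are right-handed (so a half turn about x gives the same grasp; the last joint's range is limited). The gripper opens to 85 mm and grips with 20 to 120 N. Pads are 22 mm wide; open, the fingers measure 114 mm over their backs; the gripper's body (76 mm by 85 mm) begins 54 mm behind the grasp point. The pads swing forward as they close: fully open they stand 13 mm farther back than shut.
Start: joints at [-1.344, 0.469, -0.049, 1.532, 0.024, 1.141, -0.082], TCP at [170.746, 653.065, 239.335] pointing down, gripper open.
Joint ranges: [-2.59, 2.59], [-0.33, 1.99], [-1.39, 1.29], [0.1, 2.45], [-1.04, 4.18], [0.21, 1.99], [-2.66, 2.66]. Speed limits (rad/s): [2.57, 2.57, 3.14, 3.14, 3.14, 3.14, 3.14].

## Interface

Orientations are given as a rotation vector (axis times angle).
In Python, from workcell import arm gives the robot as it stands.
- The arm moves only by the tool play_rows, never from a script. Its argument "moves" is text: rows parted by semicolons, each of 4 numbers parted by spaces: the shift along the world's x, y, z in cm, then the turn about the world's z in degrees. A call has 1 to 20 rows; each row is the pose to reach, as a shift and turn from the pose commanded when the call began; what a row does not reach only later rows make up. A row lasts 1/12 s, in which the tool goes at most 41.7 mm and 7.16 degrees, less where a joint would pass 70% of its speed; a pose out of reach is approached as far as the arm can. A call with a gripper value outside its range is refused whole. "fingers" is the opening, from -1 (shut) to 1 (fully open), set as the call begins (left out, the last holds). The fingers move at their own pace and stop on an object; the grip force is fixed at half the most. Time passes only in rows, so rows that repeat a pose let the fingers close. It gives the time, the measured TCP pose, the force and the opening at its end, in the units of the state.
- arm.get_obs(): the state, without advancing time (a new reading comes with each control period).
- arm.camera(name): name is "side" or "top"; returns a dict with "img" (384x512x3 uint8, blue, green, red), "K" (3x3 intrinsics, pixels), "position" and "attitude" of the camera in the world. Camera axes: x right, y up, looking along -z (the intrinsics and any distortion apply to the point x, -y, -z); pixel columns grow to the right and rows downward; lengths in mm; the calibration is good to about 2 mm. A picture is of the moment at which its call begins. There is no depth.
- arm.hand_in(): hands the job in, once; it reports no verdict.
The state is a dict: "time": time; "joint_positions": joint angles; "joint_velocities": joint speeds; "tau": joint torques, N m; "tool_pos": TCP position; "eef_rot": TCP orientation; "contact_force": force on the tool from outside, world axes, zero at the start; "ft_torque": the same for the moment, N m; "opening": opening from 0.0 (shut) to 1.0 (fully open).
Only numpy, scipy, OpenCV 4.12 (cv2) and the standard library are available. Lean on these libraries where they do the work, as an engineer would, in place of code of your own. Each camera call takes 0.05 s, during which the arm holds its last target. There are 200 camera calls.

## Working session

There is one attempt and no reset: what is moved stays moved. The work goes in short steps, Python scripts to look and compute and a tool call to move; the robot and the scene stay as the last step left them, time stands still between calls to the robot, and variables do not carry over. Pictures are saved under pics/ and viewed, about 8 in all and at most 12, crops included, and the job is handed in when it is done.

Besides the shell and the picture viewer there is one more tool, called after "Request:" as name(argument=value, ...) on one line, values as JSON. play_rows: Moves the arm, as the interface text tells. Its arguments: {"type":"object","properties":{"moves":{"type":"string"},"fingers":{"type":"number"}},"required":["moves"]}

```bash
mkdir -p pics; cat > h.py <<'E'
import numpy as np, cv2
from workcell import arm
def snap(n,f):
    c=arm.camera(n); cv2.imwrite(f'pics/{f}.png',c['img']); np.save(f'pics/{f}.npy',{k:v for k,v in c.items()},allow_pickle=True); return c
def load(f): return np.load(f'pics/{f}.npy',allow_pickle=True).item()
E
python3 - <<'E'
from h import *
o=arm.get_obs(); print(o); print(arm.finger_overhang)
for n in('top','side'):
    c=snap(n,n+'0'); print({k:v for k,v in c.items() if k!='img'})
cv2.imwrite('pics/both0.png',np.hstack([cv2.resize(load(n+'0')['img'],(400,300)) for n in('top','side')]))
E
```

```text
{'time': 0.0, 'joint_positions': array([-1.34390553,  0.46945872, -0.04857826,  1.53370076,  0.02408843,
        1.14099743, -0.0823244 ]), 'joint_velocities': array([-0.00058334,  0.00101495, -0.00154607, -0.00122244, -0.00034206,
       -0.00147048,  0.00101834]), 'tau': array([-2.14655711e-04, -5.10294127e+01, -4.61049553e-02, -2.37717551e+01,
        1.07794322e-02,  7.35818903e-03,  3.09881827e-06]), 'tool_pos': array([170.6333027 , 652.48513526, 238.24680674]), 'eef_rot': array([ 0.19926207,  1.56163469, -0.20236461]), 'contact_force': array([ 0.19356893, -0.27350244,  0.02600836]), 'ft_torque': array([-0.01385734, -0.02161079,  0.03909097]), 'opening': 1.0033252299648585}
8.0
{'K': array([[457.31859583,   0.        , 252.87236001],
       [  0.        , 457.31859583, 195.69201419],
       [  0.        ,   0.        ,   1.        ]]), 'position': array([ 351.63940851,   -8.23347358, 1047.62097381]), 'attitude': array([ 0.13395879, -0.12370361, -1.54734551])}
{'K': array([[455.51585273,   0.        , 254.98458382],
       [  0.        , 455.51585273, 195.11968186],
       [  0.        ,   0.        ,   1.        ]]), 'position': array([247.49801764, 766.5778559 , 625.45714368]), 'attitude': array([ 0.20507105, -1.31922329, -2.51654633])}
```

View pics/top0.png

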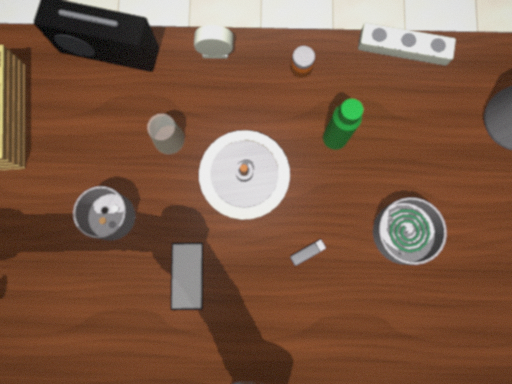

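View pics/side0.png

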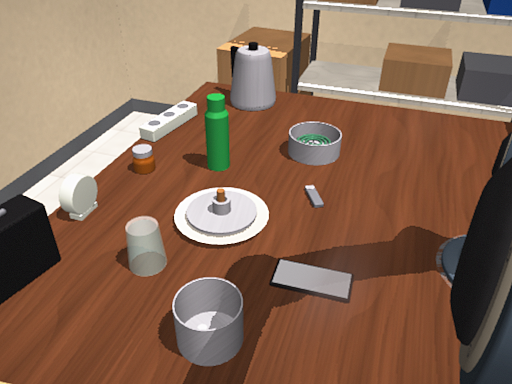

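The top view shows the plate with the lids around (244,174), stem top at (243,168), and the coil tin at about (410,231). In the side view the stem top is at (221,192) and the coil tin at (315,142). Next I'll cast rays.

```bash
cat >> h.py <<'E'
from scipy.spatial.transform import Rotation as R
def ray(c,u,v):
    K=c['K']; d=np.array([(u-K[0,2])/K[0,0],-(v-K[1,2])/K[1,1],-1.]); return c['position'],R.from_rotvec(c['attitude']).apply(d)
def onz(c,u,v,z):
    p,d=ray(c,u,v); return p+d*(z-p[2])/d[2]
def proj(c,P):
    q=R.from_rotvec(c['attitude']).inv().apply(np.array(P)-c['position']); q=q*[1,-1,-1]; h=c['K']@q; return h[:2]/h[2]
def tri(*a):
    A=np.zeros((3,3));b=np.zeros(3)
    for c,u,v in a:
        p,d=ray(c,u,v);d=d/np.linalg.norm(d);M=np.eye(3)-np.outer(d,d);A+=M;b+=M@p
    return np.linalg.solve(A,b)
def fitz(c,pts,z):
    P=np.array([onz(c,u,v,z)[:2] for u,v in pts]); s=np.linalg.lstsq(np.c_[2*P,np.ones(len(P))],(P**2).sum(1),rcond=None)[0]
    return s[:2],np.sqrt(s[2]+s[:2]@s[:2])
E
python3 - <<'E'
from h import *
T,S=load('top0'),load('side0')
def wood(c,x0,x1,y0,y1):
    h=cv2.cvtColor(c['img'],cv2.COLOR_BGR2HSV)[y0:y1,x0:x1]; m=(h[...,0]<20)&(h[...,1]>90)&(h[...,2]>60); ys,xs=np.nonzero(m)
    print(len(xs),xs.min()+x0,xs.max()+x0,ys.min()+y0,ys.max()+y0); return xs.mean()+x0,ys.mean()+y0
a=wood(T,230,258,155,185); b=wood(S,210,232,184,204); print(a,b,tri((T,*a),(S,*b)))
print('stem top@z79',onz(T,*a,79), 'plate pix ctr@16',onz(T,244.5,174.5,16))
# plate: white contour
m=(T['img'].min(2)>190).astype('u1')*255; cs=cv2.findContours(m,0,1)[0]; k=[c for c in cs if 170<cv2.boundingRect(c)[0]<230 and cv2.contourArea(c)>3000]
for q in k: print('plate',fitz(T,cv2.convexHull(q)[:,0],16))
# tins: non-brown (low saturation)
h=cv2.cvtColor(T['img'],cv2.COLOR_BGR2HSV); m=((h[...,1]<90)).astype('u1')*255
m=cv2.morphologyEx(m,cv2.MORPH_CLOSE,np.ones((5,5)))
for q in cv2.findContours(m,0,1)[0]:
    x=cv2.boundingRect(q)
    if cv2.contourArea(q)>150: 
        P=cv2.convexHull(q)[:,0]; print(x,fitz(T,P,60),fitz(T,P,85), onz(T,x[0]+x[2]/2,x[1]+x[3]/2,10).round())
# edge ellipse of side tin rim
print('proj stem',proj(S,tri((T,*a),(S,*b))), [proj(T,P).round() for P in [(170,650,240),]])
I=cv2.resize(np.hstack([T['img'][180:280,360:460],S['img'][100:200,265:365]]),None,fx=4,fy=4,interpolation=2);cv2.imwrite('pics/tin.png',I)
E
```

```text
57 240 247 164 173
164 210 231 184 201
(np.float64(243.33333333333334), np.float64(168.71929824561403)) (np.float64(220.1280487804878), np.float64(190.78658536585365)) [572.66664103  21.84828168  74.20248111]
stem top@z79 [571.24834121  21.61553426  79.        ] plate pix ctr@16 [571.94779305  20.54837461  16.        ]
plate (array([573.97347036,  22.07364511]), np.float64(103.58089538566682))
(171, 242, 32, 68) (array([339.8693788 , 134.22616492]), np.float64(73.77542164061609)) (array([340.16731773, 130.62003356]), np.float64(71.90791822591174)) [339. 144.  10.]
(290, 239, 36, 27) (array([ 396.64215024, -118.14671289]), np.float64(34.93887556802182)) (array([ 395.50297987, -115.36444008]), np.float64(34.05445541862184)) [ 397. -126.   10.]
(373, 197, 74, 68) (array([ 445.01573198, -340.45533035]), np.float64(77.25426003915814)) (array([ 442.65206399, -332.04568065]), np.float64(75.2986955541937)) [ 450. -357.   10.]
(72, 185, 64, 56) (array([470.01430978, 324.98236237]), np.float64(65.43841719866721)) (array([467.01784392, 316.54755173]), np.float64(63.78195133437799)) [477. 340.  
[... 259 characters left out ...]
918483)) (array([647.3576056 , 193.30756352]), np.float64(43.60756813511655)) [668. 209.  10.]
(484, 86, 28, 64) (array([ 702.48932677, -591.6270609 ]), np.float64(75.94043883790505)) (array([ 693.60813835, -576.85941211]), np.float64(74.01813157499619)) [ 721. -574.   10.]
(292, 45, 24, 24) (array([ 843.34417929, -110.08118145]), np.float64(27.987576605006037)) (array([ 830.89748203, -107.5030743 ]), np.float64(27.279117151740724)) [ 866. -117.   10.]
(0, 0, 512, 70) (array([ 1.71358843e+03, -7.38135229e-01]), np.float64(967.3992905644875)) (array([ 1.67911293e+03, -9.27867387e-01]), np.float64(942.911169204619)) [922.   1.  10.]
proj stem [220.2792862  190.82191058] [array([-137.,  373.])]
```

View pics/tin.png

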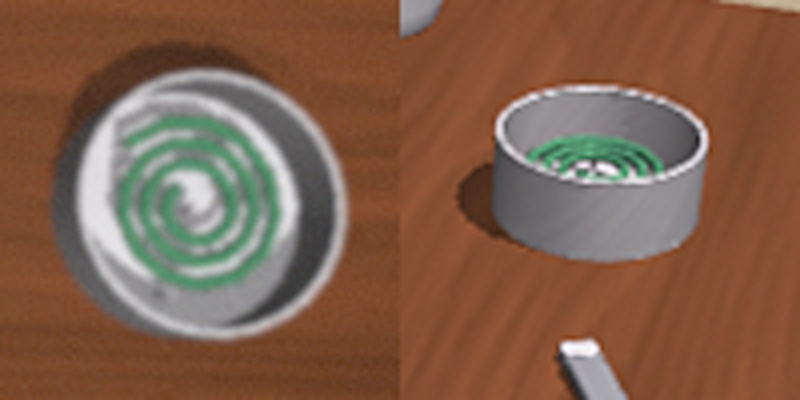

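```bash
python3 - <<'E'
from h import *
T,S=load('top0'),load('side0')
a=(412.6,230.6);b=(315.0,133.8)
print('tin',onz(T,*a,60),onz(S,*b,60),tri((T,*a),(S,*b)))
print('can top',onz(T,351,109,195),'tumbler base',onz(T,170,141,0))
print(R.from_rotvec(arm.get_obs()['eef_rot']).as_matrix().round(3))
E
```

```text
tin [ 445.79537005 -346.27545186   60.        ] [ 443.54840103 -337.16903421   60.        ] [ 445.93633239 -348.28731219   54.28870798]
can top [ 668.05712986 -189.01730644  195.        ] tumbler base [653.14329561 199.52241599   0.        ]
[[-0.     0.253  0.967]
 [-0.002  0.967 -0.253]
 [-1.    -0.002  0.   ]]
```

Request:
play_rows(moves="2 -3 2 -5;4 -6 2 -10;6 -10 2 -15;8 -13 2 -20;10 -16 2 -25;12 -19 2 -30;14 -22 2 -35;16 -25 2 -40;18 -28 2 -45;20 -31 2 -50;22 -34 2 -55;24 -38 2 -60;26 -41 2 -65;28 -44 2 -70;30 -47 1 -75;32 -50 0 -80;34 -53 -1 -85;35 -55 -2 -90;36 -56 -3 -90;37 -57 -3 -90", fingers=1)

```text
time: 1.77
tool_pos: [539.7, 81.2, 207.0]
eef_rot: [1.393, 1.077, -1.401]
contact_force: [0.2, 0.4, 0.4]
opening: 0.998
```

Request:
play_rows(moves="1 -2 -2 0;2 -4 -4 0;3 -5.5 -6 0;3.3 -5.9 -7.5 0;3.3 -5.9 -8 0;3.3 -5.9 -8 0;3.3 -5.9 -8 0")

```text
time: 2.35
tool_pos: [573.6, 24.9, 129.5]
eef_rot: [1.394, 1.078, -1.394]
contact_force: [-0.2, -0.1, 0.9]
opening: 0.999
```

```bash
python3 - <<'E'
from h import *
T=snap('top','t1');S=snap('side','s1')
f=lambda c,x,y:cv2.resize(c['img'][y:y+130,x:x+130],(400,400),interpolation=2)
cv2.imwrite('pics/c1.png',np.hstack([f(T,180,110),f(S,155,100)]));print(arm.get_obs()['tool_pos'])
E
```

```text
[574.13801423  25.12920084 130.3616655 ]
```

View pics/c1.png

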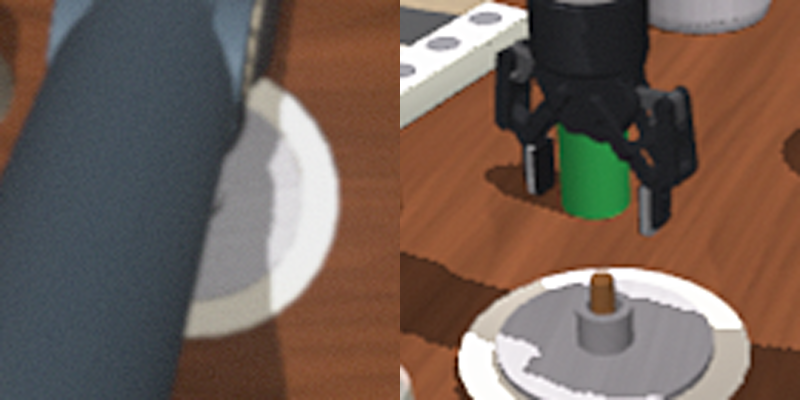

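The side crop shows the open fingers straddling the stem axis. The stem top is at crop (602,277), which is about (220.7,190) in the image. I'll go down and grip.

Request:
play_rows(moves="0 -0.3 -1 0;0 -0.3 -2.5 0;0 -0.3 -4 0;0 -0.3 -5 0;0 -0.3 -5.8 0;0 -0.3 -6.3 0;0 -0.3 -6.3 0;0 -0.3 -6.3 0")

```text
time: 3.12
tool_pos: [574.0, 21.0, 66.5]
eef_rot: [1.395, 1.077, -1.395]
contact_force: [0.8, -0.2, 0.2]
opening: 1.003
```

Request:
play_rows(moves="0 0 0 0;0 0 0 0;0 0 0 0;0 0 0 0;0 0 0 0;0 0 0 0;0 0 0 0;0 0 0 0;0 0 0 0;0 0 0 0;0 0 0 0;0 0 0 0", fingers=-1)

```text
time: 4.12
tool_pos: [573.9, 21.1, 66.7]
eef_rot: [1.395, 1.077, -1.395]
contact_force: [-1.3, 0.0, 5.8]
opening: 0.184
```

```bash
python3 - <<'E'
from h import *
S=snap('side','s2')
f=lambda c,x,y:cv2.resize(c['img'][y:y+130,x:x+160],(640,520),interpolation=2)
cv2.imwrite('pics/c2.png',f(S,140,120));print(arm.get_obs()['tool_pos'])
E
```

```text
[573.92972971  21.06629056  66.7362591 ]
```

View pics/c2.png

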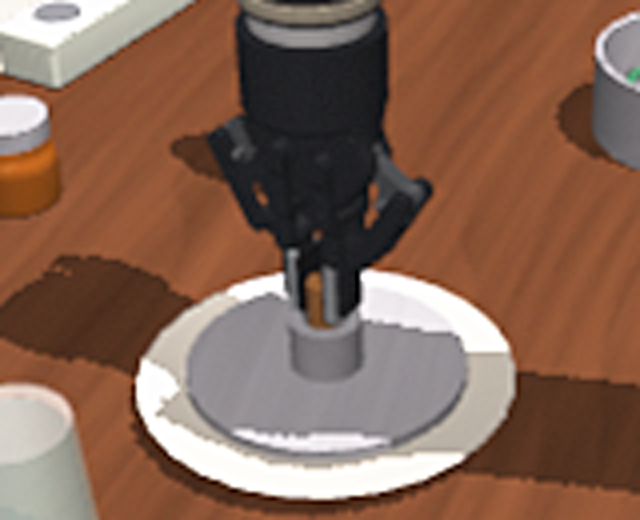

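The pads hold the stem just above the collar. I'll lift gently first and watch the force.

Request:
play_rows(moves="0 0 0.2 0;0 0 0.5 0;0 0 1 0;0 0 2 0;0 0 3 0;0 0 4 0;0 0 5.5 0;0 0 7 0;0 0 8.5 0;0 0 9.5 0;0 0 10 0;0 0 10 0;0 0 10 0")

```text
time: 5.25
tool_pos: [573.5, 21.2, 166.3]
eef_rot: [1.395, 1.077, -1.395]
contact_force: [0.2, 0.6, -5.2]
opening: 0.189
```

```bash
python3 - <<'E'
from h import *
S=snap('side','s3')
f=lambda c,x,y:cv2.resize(c['img'][y:y+130,x:x+160],(640,520),interpolation=2)
cv2.imwrite('pics/c3.png',f(S,140,100));o=arm.get_obs();print(o['tool_pos'],o['contact_force'],o['ft_torque'])
E
```

```text
[573.08848186  21.17921351 165.71327859] [-0.61714212 -0.07628309 -5.01642456] [ 0.00950033  0.05706742 -0.02108426]
```

View pics/c3.png

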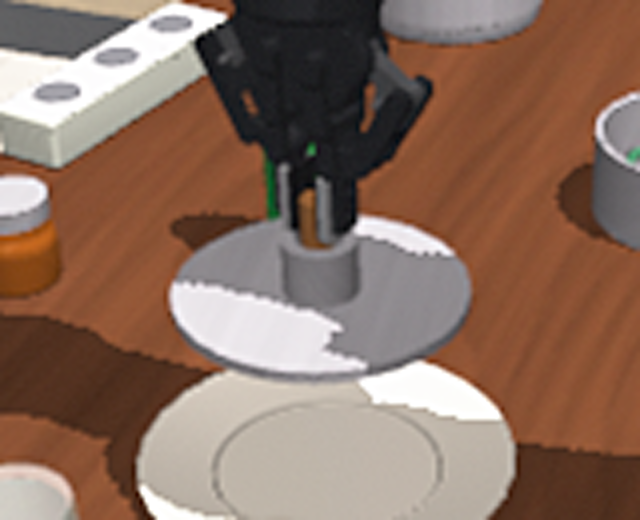

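Both lids rose nested and level above the empty plate, with a load of about 5 N. Now I'll carry them to above the tin, keeping away from the spray can.

Request:
play_rows(moves="-1 -1 0 0;-2.5 -3 0 0;-4 -5 0 0;-5.5 -7.5 0 0;-7 -10 0 0;-8 -12.5 0 0;-9 -15 0 0;-10 -18 0 0;-11 -21 0 0;-11.5 -24 0 0;-12 -27 0 0;-12.3 -30 0 0;-12.5 -32.5 0 0;-12.6 -34.5 0 0;-12.7 -36 0 0;-12.7 -36.7 0 0;-12.7 -36.9 0 0;-12.7 -36.9 0 0;-12.7 -36.9 0 0;-12.7 -36.9 0 0")

```text
time: 6.97
tool_pos: [447.0, -346.3, 166.0]
eef_rot: [1.394, 1.08, -1.393]
contact_force: [0.2, -0.5, -5.5]
opening: 0.186
```

```bash
python3 - <<'E'
from h import *
T=snap('top','t4');S=snap('side','s4')
f=lambda c,x,y:cv2.resize(c['img'][y:y+100,x:x+100],(400,400),interpolation=2)
cv2.imwrite('pics/c4.png',np.hstack([f(T,360,180),f(S,265,80)]));o=arm.get_obs();print(o['tool_pos'],o['contact_force'])
E
```

```text
[ 447.11351595 -346.70378499  166.24175104] [ 0.27480422 -0.43031338 -5.3555022 ]
```

View pics/c4.png

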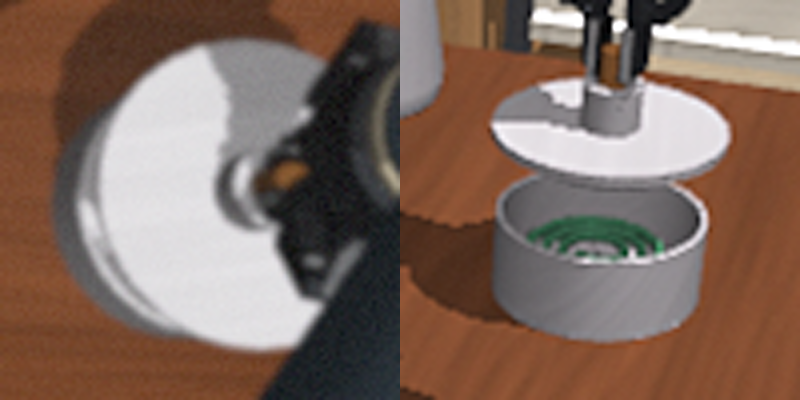

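```bash
python3 - <<'E'
from h import *
T,S=load('t4'),load('s4')
# extremes of horizontal/vertical circle bounding boxes for hypotheses
def bb(c,x,y,z,r):
    t=np.linspace(0,6.283,200); P=np.array([proj(c,(x+r*np.cos(a),y+r*np.sin(a),z)) for a in t]); return P.min(0).round(1),P.max(0).round(1)
cr=lambda x,y,ox,oy:(round(ox+(x+.5)/4-.5,1),round(oy+(y+.5)/4-.5,1))
print('disc side',bb(S,447,-346.5,123,78),'meas',cr(91,77,265,80),cr(331,181,265,80))
print('disc top',bb(T,447,-346.5,123,78),'meas l/t/b',cr(101,38,360,180),cr(0,350,360,180))
print('tin side',bb(S,446,-347,60,72),'meas',cr(93,85,265,100),cr(310,187,265,100))
print('tin top',bb(T,446,-347,60,72),'meas',cr(77,68,360,180),cr(347,340,360,180))
E
```

```text
disc side (array([287.,  99.]), array([346.3, 123.7])) meas (287.4, 98.9) (347.4, 124.9)
disc top (array([384.6, 189.3]), array([462. , 266.3])) meas l/t/b (384.9, 189.1) (359.6, 267.1)
tin side (array([288.5, 120.6]), array([341.6, 144.8])) meas (287.9, 120.9) (342.1, 146.4)
tin top (array([379.5, 197.6]), array([446.4, 264.2])) meas (378.9, 196.6) (446.4, 264.6)
```

The predicted outlines for lid and tin both match the pictures to within about 1 px, so they are aligned to about 1 mm. I'll lower, slowly at the end.

Request:
play_rows(moves="0 0 -1 0;0 0 -2 0;0 0 -3 0;0 0 -3.8 0;0 0 -4.3 0;0 0 -4.7 0;0 0 -5 0;0 0 -5.2 0;0 0 -5.3 0;0 0 -5.3 0;0 0 -5.3 0")

```text
time: 7.98
tool_pos: [446.9, -348.1, 113.6]
eef_rot: [1.395, 1.076, -1.395]
contact_force: [0.5, 0.6, -5.1]
opening: 0.179
```

Request:
play_rows(moves="0 0 -0.1 0;0 0 -0.2 0;0 0 -0.3 0;0 0 -0.3 0;0 0 -0.3 0")

```text
time: 8.4
tool_pos: [446.7, -347.9, 110.3]
eef_rot: [1.395, 1.077, -1.395]
contact_force: [0.1, -0.0, -5.9]
opening: 0.184
```

Request:
play_rows(moves="0 0 -0.05 0;0 0 -0.1 0;0 0 -0.1 0;0 0 -0.1 0")

```text
time: 8.73
tool_pos: [446.8, -348.0, 109.8]
eef_rot: [1.395, 1.077, -1.395]
contact_force: [-1.6, 1.1, 0.1]
opening: 0.183
```

Request:
play_rows(moves="0 0 -0.05 0;0 0 -0.05 0;0 0 -0.05 0")

```text
time: 8.98
tool_pos: [446.8, -348.0, 109.8]
eef_rot: [1.396, 1.077, -1.394]
contact_force: [-2.2, 1.7, 4.7]
opening: 0.186
```

```bash
python3 - <<'E'
from h import *
S=snap('side','s5')
cv2.imwrite('pics/c5.png',cv2.resize(S['img'][80:180,265:365],(500,500),interpolation=2));o=arm.get_obs();print(o['tool_pos'],o['contact_force'])
E
```

```text
[ 446.78132709 -348.0460088   109.74821947] [-1.86803887  2.28829436  6.12660773]
```

View pics/c5.png

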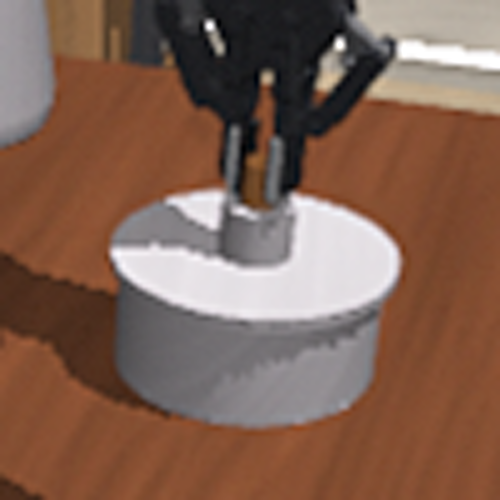

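The lid sits flat on the tin and about 6 N of push is carried. Release and wait.

Request:
play_rows(moves="0 0 0 0;0 0 0 0;0 0 0 0;0 0 0 0;0 0 0 0;0 0 0 0;0 0 0 0;0 0 0 0;0 0 0 0;0 0 0 0;0 0 0 0;0 0 0 0", fingers=1)

```text
time: 10.03
tool_pos: [446.8, -347.9, 108.8]
eef_rot: [1.395, 1.077, -1.395]
contact_force: [0.7, 0.3, 0.6]
opening: 1.0
```

```bash
python3 - <<'E'
from h import *
T=snap('top','t6');S=snap('side','s6')
f=lambda c,x,y:cv2.resize(c['img'][y:y+100,x:x+100],(400,400),interpolation=2)
cv2.imwrite('pics/c6.png',np.hstack([f(T,360,180),f(S,265,80)]));o=arm.get_obs();print(o['tool_pos'],o['contact_force'])
t=np.linspace(0,6.283,200)
for P in[(446.5,-347,68,78)]:
  for c in(T,S):
    q=np.array([proj(c,(P[0]+P[3]*np.cos(a),P[1]+P[3]*np.sin(a),P[2])) for a in t]); print(q.min(0),q.max(0))
print(proj(S,(446.5,-347,122)))
E
```

```text
[ 446.75673169 -347.93408573  108.83916337] [-0.07872783  0.20241072  0.0966165 ]
[377.68164567 194.03329436] [450.79150675 266.8132323 ]
[286.23227194 117.09360272] [344.01184358 143.09454163]
[316.68674343 111.00280567]
```

View pics/c6.png

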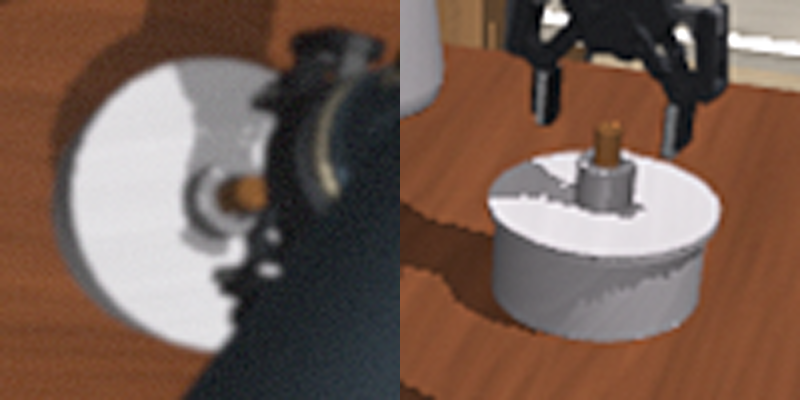

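The lids are seated, released and flat, with the collar and stem centred between the open jaws. I'll lower to the collar and close.

Request:
play_rows(moves="0 0 -0.7 0;0 0 -1.5 0;0 0 -2.2 0;0 0 -2.7 0;0 0 -2.7 0;0 0 -2.7 0")

```text
time: 10.63
tool_pos: [446.4, -347.8, 81.2]
eef_rot: [1.395, 1.078, -1.396]
contact_force: [0.1, -0.5, 0.2]
opening: 1.002
```

Request:
play_rows(moves="0 0 0 0;0 0 0 0;0 0 0 0;0 0 0 0;0 0 0 0;0 0 0 0;0 0 0 0;0 0 0 0;0 0 0 0;0 0 0 0", fingers=-1)

```text
time: 11.47
tool_pos: [446.9, -348.1, 82.5]
eef_rot: [1.396, 1.077, -1.395]
contact_force: [-0.2, 0.7, 5.8]
opening: 0.443
```

```bash
python3 - <<'E'
from h import *
S=snap('side','s7')
f=lambda c,x,y:cv2.resize(c['img'][y:y+100,x:x+100],(500,500),interpolation=2)
cv2.imwrite('pics/c7.png',f(S,265,80));o=arm.get_obs();print(o['tool_pos'],o['contact_force'],o['ft_torque'])
E
```

```text
[ 446.89388821 -348.08089644   82.56014341] [-0.7353524   0.85473772  5.3839887 ] [ 0.20958086  0.32171961 -0.09376641]
```

View pics/c7.png

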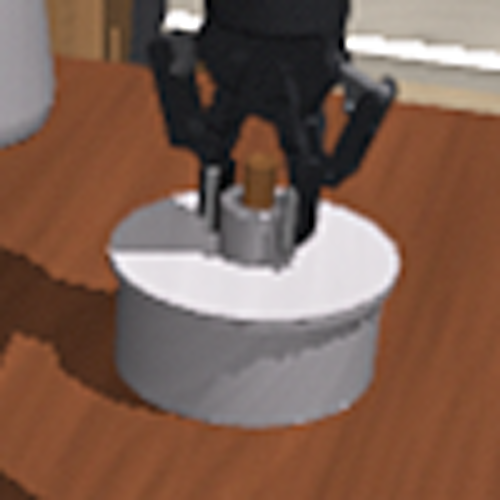

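The pads grip the collar, the stem is free inside the bore, and the side forces are small. I'll lift straight up, slowly at first.

Request:
play_rows(moves="0 0 0.1 0;0 0 0.2 0;0 0 0.3 0;0 0 0.5 0;0 0 0.7 0;0 0 1 0;0 0 1 0;0 0 1 0")

```text
time: 12.18
tool_pos: [446.9, -348.0, 92.1]
eef_rot: [1.395, 1.077, -1.395]
contact_force: [0.1, 0.2, -2.0]
opening: 0.45
```

```bash
python3 - <<'E'
from h import *
S=snap('side','s8')
f=lambda c,x,y:cv2.resize(c['img'][y:y+100,x:x+100],(500,500),interpolation=2)
cv2.imwrite('pics/c8.png',f(S,265,80));o=arm.get_obs();print(o['tool_pos'],o['contact_force'],o['ft_torque'])
E
```

```text
[ 446.80348752 -347.90964632   91.91035584] [-0.29402302 -0.2567419  -1.98249666] [-0.02356007  0.03278784 -0.00464327]
```

View pics/c8.png

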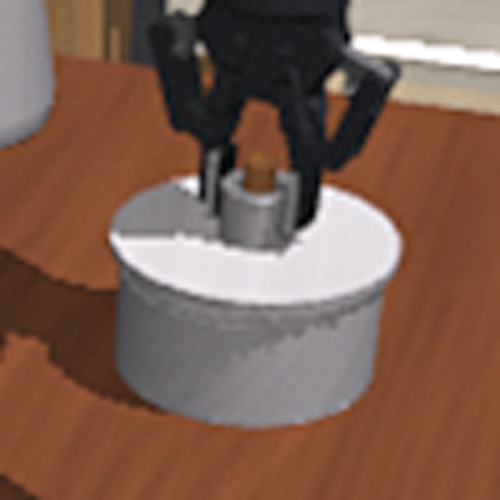

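The outer lid alone is up about 1 cm. The load is 2 N (about 0.2 kg), there is no side force, and the stem stays put. I'll carry on to 10 cm.

Request:
play_rows(moves="0 0 0.5 0;0 0 1 0;0 0 1.5 0;0 0 2 0;0 0 2.5 0;0 0 3 0;0 0 3.5 0;0 0 4 0;0 0 4.5 0;0 0 5 0;0 0 5.6 0;0 0 6.2 0;0 0 6.8 0;0 0 7.4 0;0 0 8 0;0 0 8.6 0;0 0 9 0;0 0 9.2 0;0 0 9.2 0;0 0 9.2 0")

```text
time: 13.9
tool_pos: [446.7, -347.8, 183.8]
eef_rot: [1.395, 1.077, -1.395]
contact_force: [0.2, -1.0, -2.7]
opening: 0.449
```

Request:
play_rows(moves="0 0 0 0;0 0 0 0;0 0 0 0;0 0 0 0;0 0 0 0;0 0 0 0")

```text
time: 14.4
tool_pos: [446.7, -347.9, 183.7]
eef_rot: [1.395, 1.077, -1.395]
contact_force: [-0.6, -0.1, -2.3]
opening: 0.45
```

```bash
python3 - <<'E'
from h import *
S=snap('side','s9')
cv2.imwrite('pics/c9.png',cv2.resize(S['img'][30:180,240:390],(590,590),interpolation=2));o=arm.get_obs();print(o['tool_pos'],o['contact_force'],o['ft_torque'])
print(proj(S,(446.5,-347,122)), proj(S,(446.5,-347,65)))
E
```

```text
[ 446.75584097 -347.92913727  183.81277271] [ 0.35964804 -0.37485189 -1.75859147] [-0.01564736 -0.00938777 -0.02611294]
[316.68674343 111.00280567] [314.87627877 130.41797899]
```

View pics/c9.png

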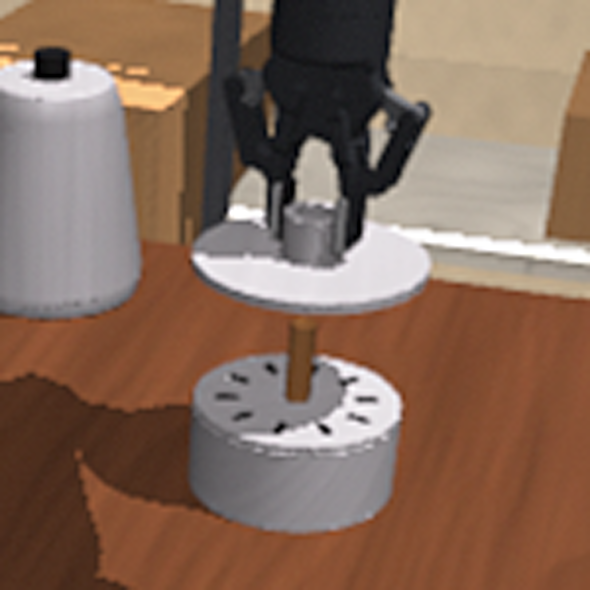

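The outer lid is held level about 10 cm above where it sat. The slotted inner lid is seated flat, with its stem upright around crop (300,360). Handing in.

```bash
python3 -c "
from workcell import arm
print(arm.hand_in())"
```

```text
the job is handed in; nothing more can be done
None
```

The job is done and handed in at about 14.5 s. I lifted both lids by the stem, set them on the coil tin and let go. I then took the outer lid by its collar and raised it alone. No verdict came back on hand-in.

- **Lifting both lids:** the load was about 5 N, and the picture showed the lids nested and level.
- **Seating:** the tool stopped at the expected height with the load fully carried, and the lids looked flat on the tin. The inner lid stayed put when released.
- **Final hold:** the outer lid is level over the tin axis to within about 1–2 mm, about 101 mm above where it sat. It is at rest with a load of about 2 N and no side force.
- **Inner lid:** in the last side picture it is flat in the tin with its stem upright, clear of the outer lid and fingers.
- **Other objects:** the path stayed clear of them and no unexpected forces showed. I did not re-measure their positions afterwards.
- **One disagreement:** my first estimate of the tin's position differed by about 9 mm between the two cameras, at rim height. Comparing predicted outlines with the pictures before lowering brought them to within about 1–2 px (roughly 1 mm in the top view).

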